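# Shut the drying oven and hold the stem thermometer in its roof port

## Task

The drying oven on the watchmaker's bench stands open: push its glazed door shut until it seats on its catch, and only then lower the stem of the thermometer that waits in its stand through the round port in the oven's roof, until the black ring on the stem is level with the port's rim. The thermometer must never touch the oven or the walls of the port, for the cooler metal spoils the reading; finish with the thermometer held there in the gripper, still, upright and centred in the port. Leave the other things on the bench where they are.

Things in the scene. Friction and masses are not known exactly. Their poses are not given: they have to be found in the camera images.
- oven: White drying oven, 200 mm deep (x), 240 wide (y), 160 high, fixed, to the robot's left, its front turned across the bench to the robot's right. Origin: centre of its underside; z up; front (door side) = its -x face, 100 mm from the origin. Level roof; besides the port it has only a closed black mushroom vent cap, 30 mm across, 14 high, at x = +60, y = +70.
- oven_door (a joint): Door angle, rad: 0 = shut, grows as it opens outwards, clockwise seen from above. White glazed door 232 mm wide, 16 thick, 47 to 158 above the bench, hinged upright at oven x = -100, y = +115, the edge nearer the robot. It swings easily and stays where left; at about 0.07 it meets a sprung roller catch: some 6 N at the handle pushes it over, then the catch holds it at 0.
- door_handle (a point): Middle of the door's handle, an upright round steel bar, 10 mm diameter, 68 to 137 mm above the bench, 46 mm out from the hinge line's plane (-x) and 212 mm from the hinge along the door (-y). Its axes turn with the door: -x out of the door, y towards the hinge, z up; with the door shut they are the oven's. To shut, push towards +x.
- door_hinge (a point): Point on the door's hinge line, at the same height as the middle of the handle; its axes turn with the door in the same way.
- port_mouth (a point): Centre of the rim of the port: an upright steel sleeve in the oven's roof, 28 mm outside, straight bore 20 mm in diameter, 25 mm long. The rim stands 10 mm above the roof, 170 mm above the bench; a thin 44 mm flange lies around it on the roof. It sits at oven x = -15, y = -30. z points up along the bore. The oven is empty for 80 mm below the rim.
- thermometer: Stem thermometer, about 70 g: grey rectangular handle 28 mm (x) by 20 (y), 60 high, small dark display on its top end; below it on the same axis a steel stem 6 mm in diameter, 95 long. Origin: centre of the handle's underside; z up. It starts upright in the stand, stem in the bore, handle on the stand's top, its x within 0.9 rad of the robot's x. Pinch the handle across its 20 mm.
- stem_tip (a point): Rounded lower tip of the stem, 95 mm below the thermometer's origin.
- stem_ring (a point): Black ring on the stem, 9 mm diameter, 3 mm high, its middle 50 mm above the tip and 45 mm below the thermometer's origin.
- stand: The thermometer's stand, fixed to the bench: an upright aluminium tube of 34 mm (40 mm at the top) with a loose bore of 14 mm, on a round dark base of 72 mm; 105 mm high. Origin: centre of its underside.
- glass_dome: Bystander: dust dome on a white round base, 110 mm across, 110 mm high. Origin: centre of its underside. The dome, the driver rest and the stand may have changed places.
- driver_rest: Bystander: round metal rest, 80 mm across, with five small screwdrivers standing in it, 105 mm high. Origin: centre of its underside.
- loupe: Bystander: black eye loupe, 38 mm across, 34 mm high. Origin: centre of its underside.
- movement: Bystander: watch movement in a round steel holder, 38 mm across, 24 mm high. Origin: centre of its underside.
Things that resemble listed ones, but are neither listed nor needed, are in the scene too. What is meant by the thermometer is not blue, and is the smaller of those in its own colour.

How it is judged:
By the outcome, as a careful person would: the job done as asked, in the order asked, and still so for the second after the job is handed in, while the arm keeps its last pose, push and grip.
It also fails if it takes over 64 s, if anything falls off the work surface, if the arm or the gripper's body presses on something with over 40 N, if the wrist force passes 120 N, or if a joint passes its speed limit or range.

## Robot

A 6-joint arm with a two-finger parallel gripper is mounted at the origin on the work surface. World frame = base frame: x ahead of the robot, y to its left, z up, the work surface at z = 0. Lengths are in mm, angles in rad, forces in N, time in s.
With the tool pointing down it reaches from about 300 to 775 mm from the base axis. Payload 14.6 kg.
Tool frame: the origin (TCP) lies on the centre line of the jaws, within the pads' length; the fingertips stand 19 mm ahead of it and the grasp point (between the pads) is the TCP (bot.tip_reach is the distance from the TCP to the fingertips, in mm); y points along the fingers, x is the direction in which the jaws open and shut, and the axes are right-handed (so a half turn about y gives the same grasp; the last joint's range is limited). The gripper opens to 85 mm and grips with 20 to 120 N. Pads are 22 mm wide; open, the fingers measure 114 mm over their backs; the gripper's body (76 mm by 85 mm) begins 54 mm behind the grasp point. The pads swing forward as they close: fully open they stand 13 mm farther back than shut.
Start: joints at [1.099, 0.3, 1.521, -0, 1.321, -0.067], TCP at [216.606, 505.541, 211.581] pointing down, gripper open.
Joint ranges: [-3.03, 3.03], [-0.79, 2.21], [0.23, 2.52], [-1.04, 4.18], [0, 3.07], [-2.55, 2.55]. Speed limits (rad/s): [2.22, 2.22, 2.57, 3.14, 3.14, 3.14].

## Interface

Orientations are given as a unit quaternion [w, x, y, z].
In Python, from rig import bot gives the robot as it stands. Calls block until the motion is done:
- bot.move_to(position, orientation): joint-space move of the TCP to a pose.
- bot.servo_line(position, attitude=None, speed=150, until_force=None): straight line of the TCP; attitude=None keeps the orientation; speed is the mean speed in mm/s. With until_force (N) it stops when the force on the tool has changed by that much, and returns True; else False.
- bot.move_joints(angles): joint-space move.
- bot.move_gripper(opening, grip_force=None): finger opening in mm; grip_force is the grip in N (None keeps the last); returns when the fingers have stopped.
- bot.dwell(seconds).
- bot.ik(position, orientation): joint angles nearest the present ones, or None.
- bot.read_state(): the state.
- bot.read_camera(name): name is "scene" or "top"; returns a dict with "image" (420x560x3 uint8, blue, green, red), "depth" (420x560 float32, mm along the optical axis (not along the pixel's ray), 0 where there is no reading), "fovy" (degrees; the focal length in pixels is half the picture's height over the tangent of half this angle, whatever the lens; pixels are square), "cx", "cy" (the principal point, pixels), "eye" and "attitude" of the camera in the world. Camera axes: x right, y down, z forward; pixel columns grow to the right and rows downward; lengths in mm; the calibration is good to about 2 mm. A picture is of the moment at which its call begins.
A pose or a line that the arm cannot do raises bot.MotionError and nothing moves.
- bot.finish_job(): hands the job in, once; it reports no verdict.
The state is a dict: "clock": time; "joint_positions": joint angles; "qvel": joint speeds; "effort": joint torques, N m; "ee_pos": TCP position; "tool_rot": TCP orientation; "ft_force": force on the tool from outside, world axes, zero at the start; "moment": the same for the moment, N m; "grip_width": finger opening in mm.
Only numpy, scipy, OpenCV 4.12 (cv2) and the standard library are available. Lean on these libraries where they do the work, as an engineer would, in place of code of your own. Each camera call takes 0.05 s, during which the arm holds its last target. There are 200 camera calls.

## Working session

There is one attempt and no reset: what is moved stays moved. The work goes in short steps, each a Python script; the robot and the scene stay as the last script left them, time stands still between calls to the robot, and variables do not carry over. Pictures are saved under pics/ and viewed, about 8 in all and at most 12, crops included, and the job is handed in when it is done.

```bash
ls; mkdir -p pics; cat > h.py <<'E'
import numpy as np, cv2
from scipy.spatial.transform import Rotation as R
from rig import bot
def rot(q): return R.from_quat([q[1],q[2],q[3],q[0]])
def quat(r):
    q=r.as_quat(); return [q[3],q[0],q[1],q[2]]
def camrot(c):
    a=np.array(c["attitude"]); return R.from_matrix(a) if a.shape==(3,3) else rot(a)
def f(c): return c["image"].shape[0]/2/np.tan(np.radians(c["fovy"])/2)
def ray(c,u,v):
    return camrot(c).apply(np.array([(u-c["cx"])/f(c),(v-c["cy"])/f(c),1.0]))
def onplane(c,u,v,z):
    d=ray(c,u,v); e=np.array(c["eye"]); return e+d*(z-e[2])/d[2]
def cloud(c):
    h,w=c["depth"].shape; u,v=np.meshgrid(np.arange(w),np.arange(h)); d=c["depth"]
    p=np.stack([(u-c["cx"])/f(c)*d,(v-c["cy"])/f(c)*d,d],-1).reshape(-1,3)
    return (camrot(c).apply(p)+np.array(c["eye"])).reshape(h,w,3)
def proj(c,p):
    q=camrot(c).inv().apply(np.array(p)-np.array(c["eye"])); return q[:2]/q[2]*f(c)+[c["cx"],c["cy"]]
E
python3 - <<'E'
from h import *
for n in("scene","top"):
    c=bot.read_camera(n); print(n,c["fovy"],c["cx"],c["cy"],c["eye"],c["attitude"]); cv2.imwrite(f"pics/{n}0.png",c["image"])
    import pickle; pickle.dump(c,open(f"{n}0.pkl","wb"))
s=bot.read_state(); print(s)
E
```

```text
pics
scene 57.39469854937139 279.17911416736916 208.00045264163572 [1015.81217882  555.78272617  644.49711767] [-0.13793925  0.29079571  0.84264495 -0.43169446]
top 47.825700359854935 278.4379574607128 210.72481056492603 [ 468.53076005  -24.97476773 1204.02295343] [-0.0472233   0.71206656 -0.69982713  0.03119557]
{'clock': 0.1, 'joint_positions': array([ 1.09936766e+00,  3.00387713e-01,  1.52157080e+00, -2.00243183e-05,
        1.32069061e+00, -6.65886393e-02]), 'qvel': array([-0.00051103, -0.00056396, -0.00237628,  0.00066979,  0.00028295,
        0.00165311]), 'effort': array([ 2.19848764e-03, -5.44383788e+01, -3.62362111e+01, -1.89165974e-06,
        3.10515461e-03,  1.42096681e-05]), 'ee_pos': array([216.51786936, 505.31807657, 211.07141365]), 'tool_rot': array([-0.59012029,  0.59050106,  0.38895119, -0.38959404]), 'ft_force': array([ 0.37415234,  0.3455561 , -0.2265544 ]), 'moment': array([0.02011178, 0.01337585, 0.00306311]), 'grip_width': 85.41864162863051}
```

View pics/scene0.png

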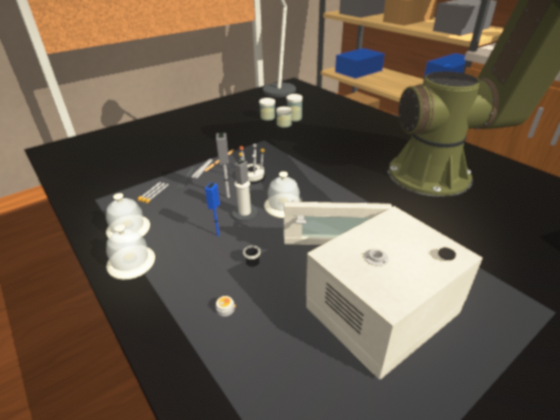

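View pics/top0.png

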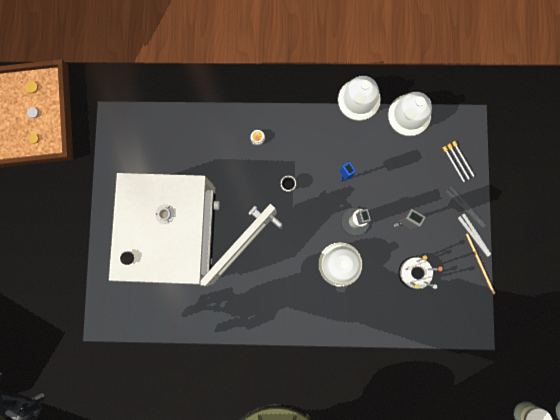

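Candidates for the thermometer, as top/scene pixels: grey in the stand (362,216)/(242,175), larger grey (415,217)/(222,150), blue (348,170)/(213,205). By the description it is the grey one in the stand. I'll check that in a crop and measure at the same time.

```bash
python3 - <<'E'
from h import *
import pickle
s=pickle.load(open("scene0.pkl","rb")); t=pickle.load(open("top0.pkl","rb"))
a=cv2.resize(s["image"][125:245,190:310],(480,480),interpolation=cv2.INTER_CUBIC)
b=cv2.resize(t["image"][190:250,335:440],(800,457),interpolation=cv2.INTER_CUBIC)[:, :]
b=cv2.resize(t["image"][195:240,340:380],(320,360),interpolation=cv2.INTER_CUBIC)
b=cv2.copyMakeBorder(b,0,120,0,0,cv2.BORDER_CONSTANT)
cv2.imwrite("pics/crop1.png",np.hstack([a,b]))
P=cloud(t);Q=cloud(s)
# oven roof
for nm,c,C in(("top",t,P),("scene",s,Q)):
    z=C[...,2]; m=((abs(z-160)<8)&(C[...,1]>120)&(c["depth"]>0)&(c["image"].min(-1)>110)).astype(np.uint8)
    cnt=max(cv2.findContours(m,0,2)[0],key=cv2.contourArea)
    pts=np.array([onplane(c,u,v,160)[:2] for u,v in cnt[:,0]],np.float32)
    print(nm,"roof",np.median(z[m>0]),cv2.minAreaRect(pts))
    # vent: dark px
    g=c["image"].max(-1); 
print("port top",onplane(t,164,214,170),"scene",onplane(s,376,257,170))
print("vent top",onplane(t,127,257,174),"scene",onplane(s,447,254,174))
# handles
for u,v in((362,214),(415,217),(348,170)):
    print((u,v),P[v-1:v+2,u-1:u+2].reshape(-1,3).round().tolist()[::4])
for u,v in((242,162),(222,138),(242,180),(244,200)): print(u,v,Q[v,u].round())
for z in(165,): print("handle@165",onplane(t,363,213,z))
for n,u,v in(("hingeEdge",205,283),("doorend",272,210),("handle",280,222)): print(n,onplane(t,u,v,158),P[v,u])
E
```

```text
top roof 159.24051461264344 ((541.7908935546875, 243.44778442382812), (251.01808166503906, 243.3946990966797), 88.96127319335938)
scene roof 159.9414820412218 ((549.197265625, 248.18048095703125), (253.19654846191406, 247.0397186279297), 88.89479064941406)
port top [572.20415147 252.06641019 170.        ] scene [582.72959196 259.66340379 170.        ]
vent top [476.27790315 327.81310487 174.        ] scene [483.18825019 334.9276211  174.        ]
(362, 214) [[582.0, -182.0, 167.0], [580.0, -184.0, 168.0], [578.0, -186.0, 164.0]]
(415, 217) [[573.0, -288.0, 202.0], [571.0, -290.0, 201.0], [569.0, -293.0, 200.0]]
(348, 170) [[682.0, -152.0, 157.0], [679.0, -154.0, 156.0], [677.0, -157.0, 155.0]]
242 162 [ 575. -188.  165.]
222 138 [1016.  556.  644.]
242 180 [ 586. -176.  121.]
244 200 [ 588. -173.   61.]
handle@165 [ 582.07327686 -186.31012715  165.        ]
hingeEdge [422.83642139 157.96442072 158.        ] [422.86666537 157.84333769 158.6923373 ]
doorend [586.27646404  14.20834215 158.        ] [586.62396149  14.32398145 154.91292089]
handle [559.79545764  -4.07026646 158.        ] [561.28121083  -3.72994944 140.97115985]
```

View pics/crop1.png

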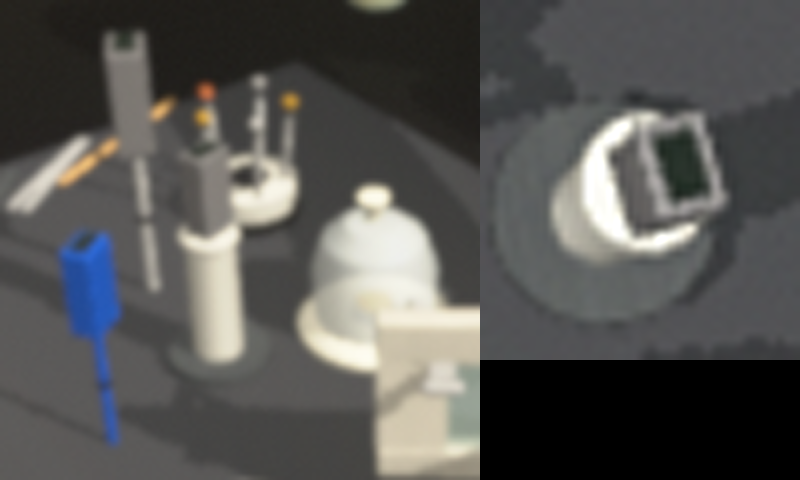

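The crop shows the slim grey thermometer in the white stand (scene 242,175). The larger grey one is free-standing at scene (222,150), so the choice stands. Next I'll shut the door by pushing the bar with closed fingers.

```bash
cat >> h.py <<'E'
H=np.array([431.,172.]); D=-0.014
def down(zdir):  # tool y down, tool z along given horizontal direction
    z=np.array([zdir[0],zdir[1],0.])/np.hypot(*zdir[:2]); y=np.array([0,0,-1.]); x=np.cross(y,z)
    return quat(R.from_matrix(np.stack([x,y,z],1)))
def doorpose(th,out,z,sgn=1,along=212):
    a=D-th; u=np.array([np.cos(a),np.sin(a)]); p=np.array([-u[1],u[0]])
    xy=H+along*u-out*p
    return np.array([*xy,z]),down(sgn*p)
E
python3 - <<'E'
from h import *
print(rot(bot.read_state()["tool_rot"]).as_matrix().round(2).tolist())
for sg in(1,-1):
    for th,o,z in((.8,90,300),(.8,90,115),(.4,62,115),(0,62,115)):
        p,q=doorpose(th,o,z,sg); j=bot.ik(p,q); print(sg,th,p.round(),None if j is None else np.round(j,2))
E
```

```text
[[0.39, -0.0, -0.92], [0.92, -0.0, 0.39], [-0.0, -1.0, 0.0]]
1 0.8 [511. -44. 300.] [-0.16  0.16  1.49 -0.    1.49  0.66]
1 0.8 [511. -44. 115.] [-0.16  0.32  1.73 -0.    1.09  0.66]
1 0.4 [600.  30. 115.] [-0.01  0.5   1.47 -0.    1.17  0.4 ]
1 0 [642. 107. 115.] [ 0.11  0.61  1.31 -0.    1.23  0.12]
-1 0.8 [511. -44. 300.] [-0.16  0.16  1.49 -0.    1.49 -2.48]
-1 0.8 [511. -44. 115.] [-0.16  0.32  1.73 -0.    1.09 -2.48]
-1 0.4 [600.  30. 115.] None
-1 0 [642. 107. 115.] None
```

```bash
python3 - <<'E'
from h import *
s=bot.read_state(); p0=s["ee_pos"]
bot.servo_line([p0[0],p0[1],300],speed=250)
bot.move_gripper(0,40)
bot.move_to(*doorpose(.8,90,300)); p,q=doorpose(.8,90,115)
bot.servo_line(p,speed=250)
f0=bot.read_state()["ft_force"]
bot.servo_line(*doorpose(.78,66,115),speed=80,until_force=25)
for th in (.65,.5,.35,.2,.1):
    r=bot.servo_line(*doorpose(th,62,115),speed=90,until_force=35)
    s=bot.read_state(); print(th,r,(s["ft_force"]-f0).round(1),s["ee_pos"].round(1),round(s["clock"],1))
    if r: break
c=bot.read_camera("top"); cv2.imwrite("pics/top1.png",c["image"][120:320,80:400])
E
```

```text
0.65 False [-0.7 -1.  -0.9] [559.4  -7.6 114.8] 5.5
0.5 False [-0.5 -0.8 -0.5] [584.7  13.5 114.9] 6.0
0.35 False [-1.  -0.4  0. ] [606.7  38.3 114.9] 6.5
0.2 False [-0.5 -0.7 -0.7] [624.7  66.  114.9] 7.0
0.1 False [-0.9 -1.5  0.3] [634.3  85.9 114.9] 7.4
```

View pics/top1.png

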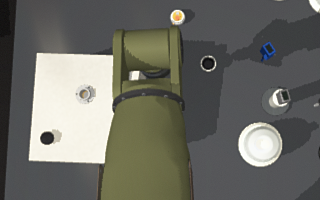

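The door is no longer visible out at the right; it's hidden under the arm and moving shut. I'll push over the catch until the force rises.

```bash
python3 - <<'E'
from h import *
f0=bot.read_state()["ft_force"]
for th in (.06,.03,.01,-.01,-.03,-.05):
    r=bot.servo_line(*doorpose(th,62,115),speed=40,until_force=16)
    s=bot.read_state(); print(th,r,(s["ft_force"]-f0).round(1),s["ee_pos"].round(1),round(s["clock"],1))
    if r: break
E
```

```text
0.06 False [-2.4 -4.4  0.8] [637.8  94.3 115. ] 7.9
0.03 False [-0.9 -0.3 -0.9] [640.1 101.1 115. ] 8.2
0.01 False [-0.9 -0.  -0.5] [641.5 105.2 115. ] 8.4
-0.01 True [-2.2 -7.4  4.1] [642.4 107.4 114.8] 8.6
```

```bash
python3 - <<'E'
from h import *
import pickle
bot.servo_line(*doorpose(.0,110,115),speed=150)
p,q=doorpose(.0,110,300); bot.servo_line(p,speed=250)
bot.move_to([330,-260,330],down([.2,-1.])) if bot.ik([330,-260,330],down([.2,-1.])) is not None else bot.move_to([330,-260,330],down([-.2,1.]))
bot.move_gripper(60)
t=bot.read_camera("top"); s=bot.read_camera("scene"); pickle.dump((t,s),open("c1.pkl","wb"))
a=t["image"][130:300,90:400]; a=cv2.resize(a,None,fx=2.5,fy=2.5,interpolation=cv2.INTER_CUBIC)
cv2.imwrite("pics/top2.png",a)
b=cv2.resize(s["image"][125:305,200:500],None,fx=2.6,fy=2.6,interpolation=cv2.INTER_CUBIC)
cv2.imwrite("pics/scene2.png",b)
print(bot.read_state()["clock"],bot.read_state()["joint_positions"].round(2))
E
```

```text
12.5583 [-0.75 -0.07  1.66 -0.    1.55  2.19]
```

View pics/top2.png

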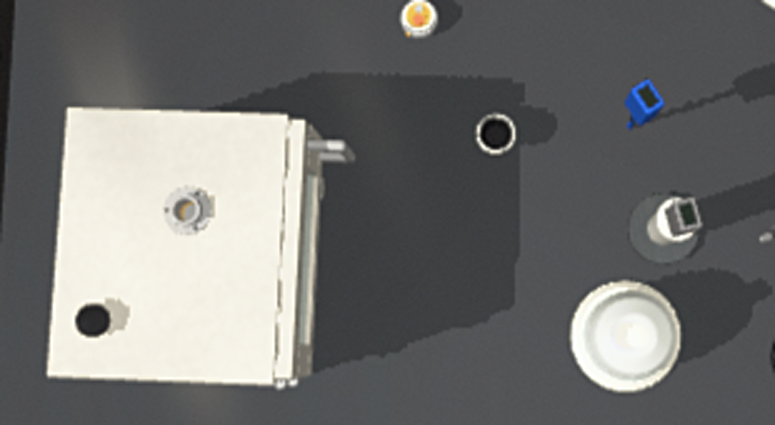

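View pics/scene2.png

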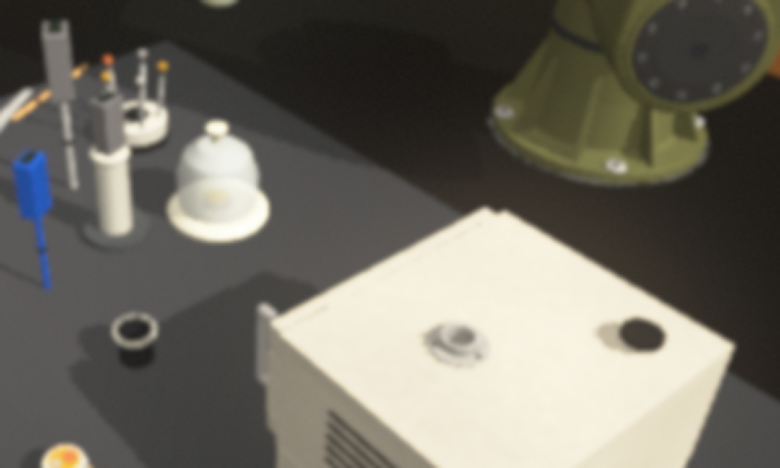

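The door is seated flush. Port is at top (164.4,214.1) / scene (376.9,254.6), vent at top (127.2,258) / scene (447,254), and the thermometer's top at top (364,216) / scene (241,162). Now triangulating.

```bash
cat >> h.py <<'E'
def tri(t,a,s,b):
    d1,d2=ray(t,*a),ray(s,*b); d1/=np.linalg.norm(d1); d2/=np.linalg.norm(d2); e1,e2=np.array(t["eye"]),np.array(s["eye"])
    k=np.linalg.lstsq(np.stack([d1,-d2],1),e2-e1,rcond=None)[0]; p,q=e1+k[0]*d1,e2+k[1]*d2
    return (p+q)/2,q-p
E
python3 - <<'E'
from h import *
import pickle
t,s=pickle.load(open("c1.pkl","rb"))
for n,a,b in(("port",(164.4,214.1),(376.9,254.6)),("vent",(127.2,258),(447,253.5)),("therm",(364,216),(241.1,162.3))):
    p,r=tri(t,a,s,b); print(n,p.round(1),"gap",r.round(1))
for n,c in(("t",t),("s",s)): 
    for nm,z,a in(("port",170,[(164.4,214.1),(376.9,254.6)]),("therm",165,[(364,216),(241.1,162.3)]),("vent",174,[(127.2,258),(447,253.5)])): print(n,nm,onplane(c,*a[n=="s"],z).round(1))
P=cloud(t); m=(abs(P[...,2]-165)<9)&(np.hypot(P[...,0]-580,P[...,1]+185)<35)
rows,cols=np.nonzero(m); pts=np.array([onplane(t,u,v,165)[:2] for u,v in zip(cols,rows)],np.float32)
print(cv2.minAreaRect(pts),len(pts),pts.mean(0))
k=[onplane(t,340+(x-480+.0)/8-.44,195+y/8-.44,165)[:2] for x,y in((640,125),(710,115),(725,200),(660,215))]
k=np.array(k); print(k.round(1).tolist(),k.mean(0)); e=k[0]-k[3]+k[1]-k[2]; print("yaw",np.arctan2(e[1],e[0]))
# stand top ring centre at z=105 (top)
print("stand top",onplane(t,360.6,217.5,105))
E
```

```text
port [572.2 252.9 164.8] gap [-0.6  0.7  0.1]
vent [473.9 330.3 166.4] gap [-0.6  0.8  0.3]
therm [ 576.2 -189.1  164.2] gap [ 1.2 -0.9  0.3]
t port [572.  251.2 170. ]
t therm [ 575.5 -188.5  165. ]
t vent [474.1 327.3 174. ]
s port [576.7 256.5 170. ]
s therm [ 577.4 -188.5  165. ]
s vent [482.1 334.2 174. ]
((577.3070678710938, -189.34767150878906), (27.764463424682617, 20.90552520751953), 18.227468490600586) 122 [ 577.18414 -189.31644]
[[588.2, -178.8], [591.3, -198.0], [567.9, -202.0], [563.4, -184.2]] [ 577.67824862 -190.74189673]
yaw 0.19467944073623525
stand top [ 578.02541779 -190.05996163  105.        ]
```

```bash
python3 - <<'E'
from h import *
yaw=.25; T=np.array([577.3,-189.3])
for sg in(1,-1):
    q=down([sg*np.cos(yaw),sg*np.sin(yaw)])
    J=[bot.ik([*T,260],q),bot.ik([*T,140],q),bot.ik([574,254,345],q),bot.ik([574,254,250],q)]
    print(sg,[None if j is None else np.round(j,2).tolist() for j in J])
    if all(j is not None for j in J): break
bot.move_to([*T,260],q); bot.move_gripper(50)
f0=bot.read_state()["ft_force"]
print(bot.servo_line([*T,140],speed=150,until_force=20))
bot.move_gripper(0,40); s=bot.read_state(); print(s["grip_width"],s["ee_pos"],(s["ft_force"]-f0).round(1))
bot.servo_line([*T,345],speed=120)
s=bot.read_state(); print(s["grip_width"],s["clock"],(s["ft_force"]-f0).round(1))
c=bot.read_camera("scene"); cv2.imwrite("pics/g.png",cv2.resize(c["image"][60:240,160:340],None,fx=3,fy=3,interpolation=cv2.INTER_CUBIC))
E
```

```text
1 [[-0.38, 0.4, 1.27, -0.0, 1.47, 0.94], [-0.38, 0.49, 1.43, -0.0, 1.22, 0.94], [0.36, 0.43, 1.04, -0.0, 1.67, 1.68], [0.36, 0.45, 1.22, -0.0, 1.46, 1.68]]
False
17.913400548350022 [ 577.62756963 -189.42079037  140.92322483] [-1.6  1.1  6.5]
18.169532154546314 17.15 [-0.4  0.1 -0.7]
```

View pics/g.png

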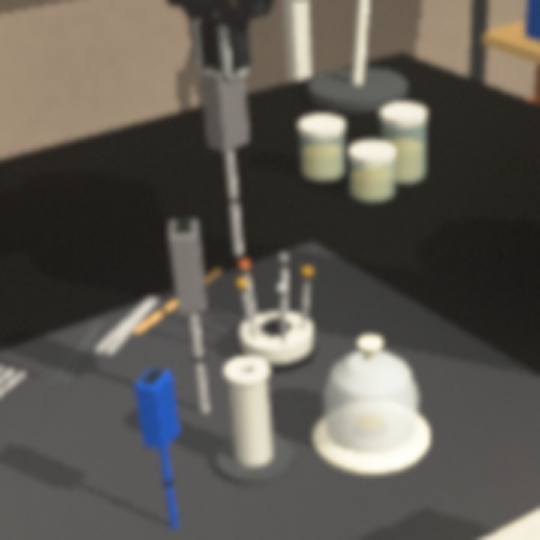

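It's held upright and clear of the stand. I'll carry it to hover above the port and look.

```bash
cat >> h.py <<'E'
QG=down([np.cos(.25),np.sin(.25)])
E
python3 - <<'E'
from h import *
import pickle
bot.servo_line([574.3,254,345],QG,speed=180)
bot.dwell(.3); st=bot.read_state(); p=st["ee_pos"]; print(p,st["clock"],rot(st["tool_rot"]).as_matrix()[:,1].round(4))
s=bot.read_camera("scene"); t=bot.read_camera("top"); pickle.dump((t,s,st),open("c2.pkl","wb"))
cv2.imwrite("pics/h.png",cv2.resize(s["image"][130:280,330:430],None,fx=5.3,fy=4,interpolation=cv2.INTER_CUBIC)[:, :]) if 0 else cv2.imwrite("pics/h.png",cv2.resize(s["image"][140:280,310:450],(600,600)[:2],interpolation=cv2.INTER_CUBIC))
for dz in(35.9,80.9,130.9): print(dz,proj(s,p-[0,0,dz]).round(2))
print("mouth pred",proj(s,[574.3,254,170]))
E
```

```text
[574.30700657 253.87798474 345.01859218] 20.1167 [-0. -0. -1.]
35.9 [388.2  188.26]
80.9 [384.14 211.12]
130.9 [380.01 234.37]
mouth pred [376.71280974 253.2604601 ]
```

View pics/h.png

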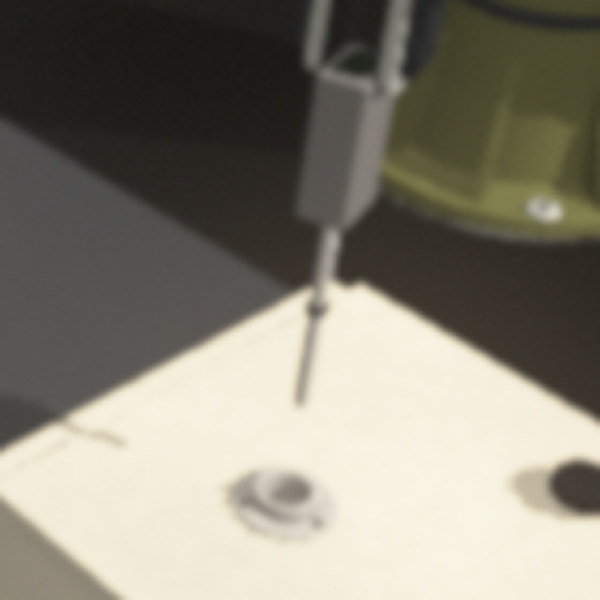

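Ring is at scene (383.4,211.7) and tip at (379.4,233.9), about 0.7 px from the prediction, so the arm and the scene camera agree. One zoomed look at the port in both views will refine the target.

```bash
python3 - <<'E'
from h import *
import pickle
t,s,st=pickle.load(open("c2.pkl","rb")); t1,s1=pickle.load(open("c1.pkl","rb"))
k=16
def crop(im,u,v,w=25,h=25): return cv2.resize(im[v-12:v-12+h,u-12:u-12+w],None,fx=k,fy=k,interpolation=cv2.INTER_CUBIC)
A,B=crop(s1["image"],377,255),crop(t1["image"],164,214)
def mark(im,c,u0,v0,pc):
    # rim outer (r14,z170) & bore (r10,z170) predicted outline dots for reference
    for r,col in((14,(0,0,255)),(10,(255,0,0))):
        for a in np.linspace(0,2*np.pi,24,endpoint=False):
            p=proj(c,[pc[0]+r*np.cos(a),pc[1]+r*np.sin(a),170]); q=((p-[u0-12,v0-12]+.5)*k).astype(int); cv2.circle(im,tuple(map(int,q)),2,col,-1)
mark(A,s1,377,255,(574.3,254)); mark(B,t1,164,214,(574.3,254))
cv2.imwrite("pics/z.png",np.hstack([A,B]))
E
```

```text
(no output)
```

View pics/z.png

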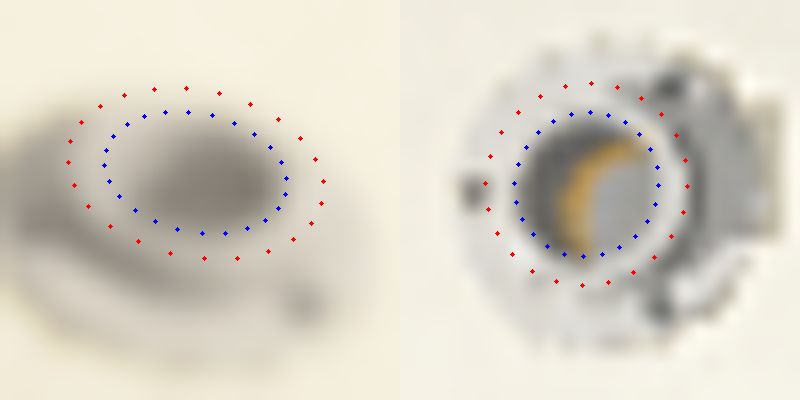

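Both views agree with a port centre at about (573.5,254.2) mm once the 0.7 px arm offset is included. I'll lower until the tip is just above the rim and check.

```bash
python3 - <<'E'
from h import *
import pickle
bot.servo_line([573.4,254.2,308],QG,speed=60); bot.dwell(.3)
s=bot.read_camera("scene"); p=bot.read_state()["ee_pos"]; pickle.dump(s,open("c3.pkl","wb"))
a=cv2.resize(s["image"][215:275,350:410],(600,600),interpolation=cv2.INTER_CUBIC)
for r in(14,10):
    for an in np.linspace(0,2*np.pi,24,endpoint=False):
        q=proj(s,[573.4+r*np.cos(an),254.2+r*np.sin(an),170])+[.7-.7,0]; q=(q-[350,215]+.5)*10; cv2.circle(a,tuple(int(x) for x in q),2,(0,0,255),-1)
cv2.imwrite("pics/i.png",a); print(p,proj(s,p-[0,0,130.9]),proj(s,p-[0,0,80.9]),bot.read_state()["clock"])
E
```

```text
[573.43186911 254.20467657 308.14999104] [377.6606835  250.11368412] [381.54570965 228.35305795] 21.3333
```

View pics/i.png

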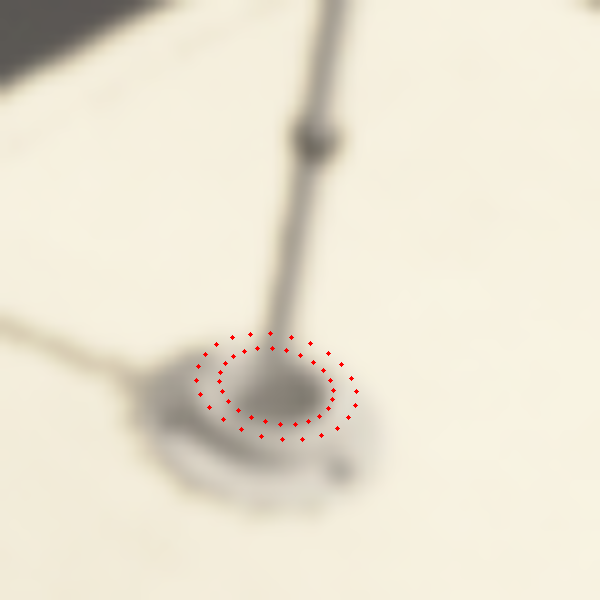

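The stem axis meets the bore centre to within about 0.5 px (ring at (381.0,228.6), predicted (381.5,228.4)). Now lowering.

```bash
python3 - <<'E'
from h import *
f0=bot.read_state()["ft_force"]
print(bot.servo_line([573.4,254.2,251],QG,speed=40)); bot.dwell(.5)
st=bot.read_state(); p=st["ee_pos"]; print(p,(st["ft_force"]-f0).round(1),st["grip_width"],st["clock"])
s=bot.read_camera("scene")
a=cv2.resize(s["image"][215:275,350:410],(600,600),interpolation=cv2.INTER_CUBIC)
q=(proj(s,[573.4,254.2,170])-[350,215]+.5)*10; print(q)
cv2.imwrite("pics/j.png",a)
E
```

```text
False
[573.40015107 254.21194271 250.99937912] [0.8 0.5 1.2] 18.14418082848495 23.4083
[276.34811953 386.05437355]
```

View pics/j.png

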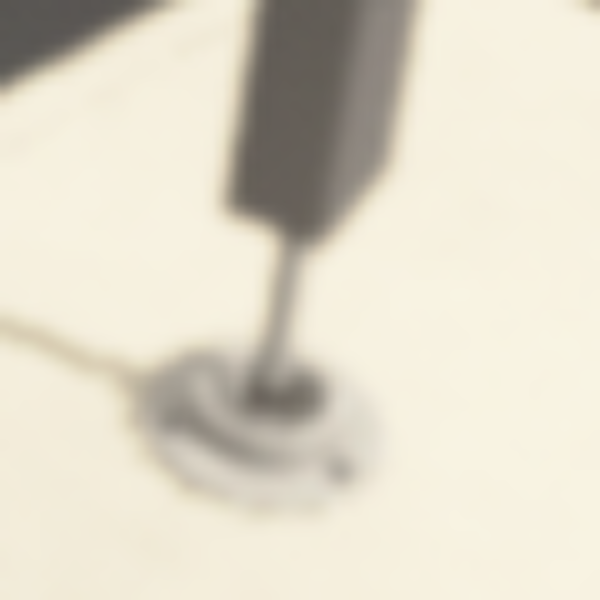

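```bash
python3 - <<'E'
from h import *
import pickle
s=bot.read_camera("scene"); t1,s1=pickle.load(open("c1.pkl","rb")); c3=pickle.load(open("c3.pkl","rb"))
print("camx",camrot(s).apply([1,0,0]).round(2))
print("cols",list(range(364,390)))
for v in range(249,261): print(v,s1["image"][v,364:390].mean(-1).astype(int).tolist())
print()
for v in range(243,258): print(v,s["image"][v,364:390].mean(-1).astype(int).tolist())
print("top t1, rows208-220 cols 156-174")
for v in range(207,222): print(v,t1["image"][v,156:175].mean(-1).astype(int).tolist())
E
```

```text
camx [-0.79  0.61 -0.02]
cols [364, 365, 366, 367, 368, 369, 370, 371, 372, 373, 374, 375, 376, 377, 378, 379, 380, 381, 382, 383, 384, 385, 386, 387, 388, 389]
249 [235, 233, 230, 224, 216, 213, 213, 215, 217, 218, 217, 217, 217, 217, 218, 222, 227, 232, 234, 235, 236, 237, 237, 238, 237, 237]
250 [231, 224, 215, 205, 191, 188, 197, 207, 210, 208, 203, 198, 194, 191, 191, 198, 210, 221, 227, 232, 235, 236, 237, 237, 237, 237]
251 [221, 208, 190, 178, 172, 179, 194, 204, 203, 197, 189, 179, 170, 164, 161, 167, 182, 199, 214, 224, 231, 234, 236, 236, 237, 236]
252 [202, 183, 168, 162, 166, 180, 196, 200, 195, 188, 178, 165, 153, 144, 140, 142, 151, 171, 195, 213, 224, 230, 234, 236, 236, 237]
253 [178, 166, 159, 156, 162, 178, 193, 196, 189, 180, 167, 152, 139, 134, 130, 128, 131, 146, 176, 204, 218, 225, 230, 235, 236, 237]
254 [169, 160, 154, 151, 154, 170, 189, 193, 184, 168, 153, 139, 132, 129, 127, 124, 123, 135, 168, 202, 216, 220, 226, 231, 235, 237]
255 [170, 159, 151, 146, 144, 156, 179, 189, 180, 161, 144, 134, 130, 129, 127, 125, 125, 140, 172, 204, 217, 217, 220, 227, 233,
[... 3538 characters left out ...]

215 [201, 214, 219, 160, 105, 105, 126, 152, 166, 162, 159, 166, 206, 189, 116, 154, 157, 161, 180]
216 [218, 219, 223, 199, 126, 101, 121, 151, 163, 161, 162, 187, 211, 146, 128, 155, 160, 159, 171]
217 [218, 217, 220, 233, 188, 120, 111, 134, 161, 166, 184, 204, 171, 115, 144, 168, 208, 220, 232]
218 [221, 216, 216, 227, 218, 189, 166, 154, 188, 201, 205, 170, 122, 133, 164, 208, 216, 205, 239]
219 [235, 214, 213, 214, 190, 200, 206, 205, 206, 182, 160, 152, 148, 201, 209, 217, 197, 232, 240]
220 [238, 227, 215, 213, 207, 213, 218, 195, 188, 183, 192, 156, 142, 215, 217, 192, 186, 239, 240]
221 [238, 235, 223, 216, 214, 217, 220, 211, 206, 207, 212, 158, 120, 180, 180, 179, 232, 241, 239]
```

```bash
python3 - <<'E'
from h import *
import pickle
bot.servo_line([573.2,254.4,251.5],QG,speed=10); bot.dwell(.8)
s=bot.read_camera("scene"); _,s1=pickle.load(open("c1.pkl","rb"))
st=bot.read_state(); print(st["ee_pos"],st["ft_force"].round(1),abs(st["qvel"]).max(),st["grip_width"],st["clock"])
d=cv2.absdiff(s["image"],s1["image"]).max(-1)
print("door/handle diff",d[235:290,298:318].mean(), "dome,loupe,movement diff",d[170:215,265:300].mean(),d[240:270,240:265].mean(),d[290:320,210:240].mean())
cv2.imwrite("pics/k.png",cv2.resize(s["image"][130:330,200:500],(800,533),interpolation=cv2.INTER_CUBIC))
bot.finish_job()
E
```

```text
[573.1977367  254.41029046 251.50182399] [-1.4  0.1 -0.4] 0.0020059559633207012 18.107346659748874 24.6083
door/handle diff 1.1445454545454545 dome,loupe,movement diff 2.052063492063492 4.14 1.28
the job is handed in; nothing more can be done
```

View pics/k.png

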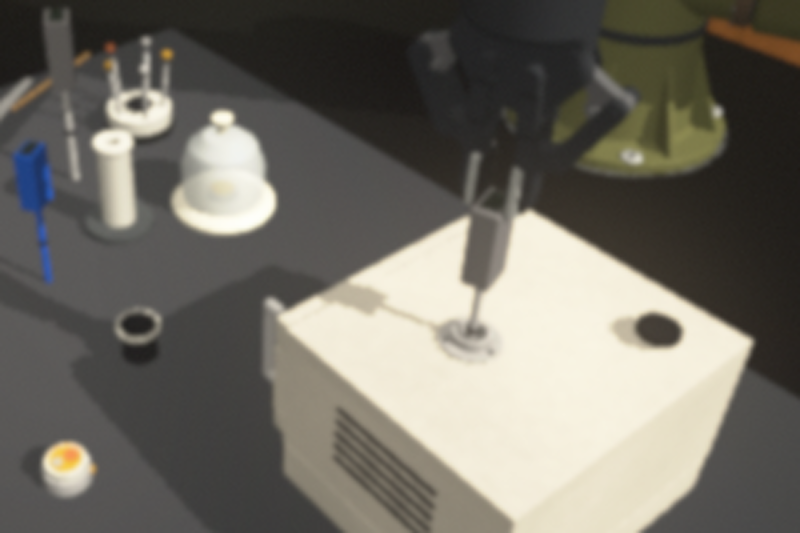

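I pushed the door shut over its catch first. Then I took the smaller grey thermometer from its stand and lowered its stem into the port. The job was handed in at 24.6 s with the thermometer still held there.

**Last checks**
- **Door:** it looked flush and had not moved since closing. The catch gave about 5 N of resistance on the way in.
- **Contact:** the wrist force changed by less than 2 N during the lowering, with no sign of the stem touching the oven or port.
- **Centring:** the two camera views put the stem within about 1 mm of the port's centre.
- **Stillness:** the arm was at rest, with the tool pointing straight down.
- **Bystanders:** the dome, loupe and movement showed almost no change in the scene picture. The driver rest also looked to be in place.

**Less certain:** the ring's height. From the arm's position it came out level with the rim, but the last camera measurement suggested 1–2 mm low. I split the difference by raising it 0.5 mm, and did not measure it again after that.

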